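Stow the tea ball and click its sliding cover shut

ROBOT

A 6-joint arm with a two-finger parallel gripper is mounted at the origin on the work surface. World frame = base frame: x ahead of the robot, y to its left, z up, the work surface at z = 0. Lengths are in m, angles in rad, forces in N, time in s.
With the tool pointing down it reaches from about 0.4 to 0.925 m from the base axis. Payload 3.4 kg.
Tool frame: the origin (TCP) lies at the very end of the fingers, on their centre line; the grasp point (between the pads) lies 19 mm behind it; z points along the fingers, y is the line along which they close (so a half turn about z gives the same grasp; the last joint's range is limited). The gripper opens to 85 mm and grips with 20 to 120 N. Pads are 22 mm wide; open, the fingers measure 114 mm over their backs; the gripper's body (76 mm by 85 mm) begins 54 mm behind the grasp point. The pads swing forward as they close: fully open they stand 13 mm farther back than shut.
Start: joints at [-1.242, 0.307, 1.506, -0, 1.328, -0.073], TCP at [0.225, -0.529, 0.231] pointing down, gripper open.
Joint ranges: [-3.12, 3.12], [-1.05, 2.28], [0.14, 2.33], [-1.42, 4.57], [0.1, 2.73], [-2.68, 2.68]. Speed limits (rad/s): [2.57, 2.57, 3.14, 3.14, 3.14, 3.14].

INTERFACE

Orientations are given as a unit quaternion [x, y, z, w].
In Python, from plant import ctrl, eyes, models gives the robot as it stands.
- The arm moves only by the tool apply_moves, never from a script. Its argument "targets" is a list of rows, each an object with "gripper": the closure, from 0 (fully open) to 1 (shut); "offset": the shift along the tool's x, y, z as a fraction of full scale, a list of three; "spin": the turn about the tool's z as a fraction of full scale. In form: [{"gripper": gripper, "offset": [dx, dy, dz], "spin": spin}, ...]. A call has 1 to 12 rows; each row is the pose to reach, as a shift and turn from the pose commanded when the call began, along the tool's axes at that moment; what a row does not reach only later rows make up. Full scale, the value 1, is 10 cm for a shift and 0.5 rad for a turn. A row lasts 1/8 s, in which the tool goes at most 62.5 mm and 10.7 degrees, less where a joint would pass 70% of its speed; a pose out of reach is approached as far as the arm can. A call with a number of a shift or a turn outside -1 to 1 is refused whole. A call with a gripper value outside its range is refused whole. The fingers move at their own pace and stop on an object; "grip_force" is the grip in N (left out, the last holds). Time passes only in rows, so rows that repeat a pose let the fingers close. It gives the time, the measured TCP pose, the force, the opening and the grip force at its end, in the units of the state.
- ctrl.get_obs(): the state, without advancing time (a new reading comes with each control period).
- eyes.read_camera(name): name is "side" or "top"; returns a dict with "image" (384x512x3 uint8, red, green, blue), "range_z" (384x512 float32, m along the optical axis (not along the pixel's ray), 0 where there is no reading), "fx", "fy", "cx", "cy" (pixels), "k1" (the pictures are not rectified: a ray, as slopes to the right and down, at radius r is drawn at 1 + k1 r^2 times it, then the intrinsics apply), "eye" and "attitude" of the camera in the world. Camera axes: x right, y down, z forward; pixel columns grow to the right and rows downward; lengths in m; the calibration is good to about 2 mm. A picture is of the moment at which its call begins.
- ctrl.hand_in(): hands the job in; it is judged then, once.
Trained networks look in the newest picture that a camera, given by its name, has taken for a name from the list of things; names that differ only in an ending like _2 or _b are one class to them, and where a whole thing is asked for, a point or a joint stands for the part that bears it (a point fixed in the world has none). Each returns a list of dicts, best first, with "confidence" (0 to 1); they miss things now and then, are a little off and sometimes report something else, mostly with a low value. They report only what shows in the picture. A call takes as long as a camera call. They do not tell look-alikes from the thing itself.
- models.look_for(target, camera): "point" ([x, y, z] in m, in world coordinates, good to about 4 mm: the middle of the surface that is visible of it).
- models.regions_of(target, camera): "mask" (384x512 bool, what is visible of it).
- models.tip_of(target, camera): "point" ([x, y, z] in m, in world coordinates, good to about 4 mm: a listed point, or the origin of a listed thing).
The state is a dict: "time": time; "qpos": joint angles; "qvel": joint speeds; "joint_torque": joint torques, N m; "ee_pos": TCP position; "orientation": TCP orientation; "wrist_force": force on the tool from outside, world axes, zero at the start; "wrist_torque": the same for the moment, N m; "opening": finger opening in m; "grip_force": force on a finger pad.
Only numpy, scipy, OpenCV 4.12 (cv2) and the standard library are available. Lean on these libraries where they do the work, as an engineer would, in place of code of your own. Each camera call takes 0.05 s, during which the arm holds its last target. There are 200 camera calls.

TASK

Put the stainless tea ball into the open well of the wooden tea box, then slide the box's metal cover along its rails over the ball until the springy tab at its rear clicks past the ledge and the cover stays shut by itself. Push firmly enough to pass the click, but be gentle: do not ram the cover against its end stop, and leave the other things in the drawer as they are.

Things in the scene. Friction and masses are not known exactly. Their poses are not given: they have to be found in the camera images.
- tea_ball_center (a point): centre of the loose stainless tea ball, 42 mm across with a narrow upright band round its middle, about 60 g. Its foot is 20 mm below this point; a stud 7 mm wide stands on top, up to 27 mm above it. It starts upright in a low fixed drip dish (38 mm across, rim 3 mm above the ball's foot), with nothing else within 25 mm.
- tea_box: fixed wooden tea box, 242 long (x = -116 to 126 mm), 110 wide, 66 mm high; origin at its underside, x along its length in the direction the cover closes, y across. Open well at +x: opening x = 12 to 92 mm, y = -46 to 46 mm, floor at z = 4 mm, rails' top at z = 66 mm. The cover is parked on the deck at -x. The rails' ledge and end stop are set together, up to 12 mm nearer or farther each time.
- cover_grip (a point): centre of the upright grip ridge in the middle of the metal cover: 10 mm thick along the slide (box x), 44 mm long across it, 22 mm high; the cover's flat top is 11 mm below this point, the box's underside 72.5 mm below. In the box's frame it starts at x = -46 mm (open) and clicks shut at x = 38 to 62 mm (it varies, to be felt); the rigid end stop is 2 mm past the shut place.
- jar_a: bystander: cobalt glass jar with a steel screw lid, 56 mm across, 75 mm high, origin under its centre; stands among pegs in the far row
- jar_b: bystander: second jar just like it, in the far row
- tin: bystander: round steel tin, 56 mm across, 55 mm high, origin under its centre; in the far row
- spoon: bystander: olivewood spoon, 150 mm long, lying on the board at the right, origin under its middle, x along its length
- measure_cup: bystander: small steel measuring cup, 36 mm across, 28 mm high, origin under its centre; stands between tea ball and box
- egg_timer: bystander: white cylindrical egg timer, 44 mm across, 45 mm high, origin under its centre; at the left
- tea_ball: the same tea ball, origin at its foot
- cover: the cover, captive in the rails, sliding only along box x; origin 15 mm below the grip point. A spring pulls it back (1.5 N open, 4.5 N shut, plus 0.5 N friction): let go unclicked, it slides fully open. About 6 mm before shut the tab under its rear edge rides up the ledge: the push rises to 11-15 N in all, then drops at the click. Over 22 N between cover and box is ramming.
Mind the look-alikes: they are no part of the job. What is shaped like the tea_ball but red or turquoise is not meant.

How it is judged:
On the way, in this order (a step that is already met when the one before it is completed fails the run):
1. the tea ball lies in the well and is let go, the cover still open (x of tea_ball_center in the frame of tea_box between 0.012 and 0.096 m and y of tea_ball_center in the frame of tea_box between -0.05 and 0.05 m and z of tea_ball_center in the frame of tea_box below 0.045 m and x of cover_grip in the frame of tea_box below -0.02 m and contact force between the fingers and tea_ball below 0.1 N), for 0.2 s.
2. the cover has been slid shut over it and let go (x of cover_grip in the frame of tea_box above 0.03 m and contact force between the fingers and cover below 0.1 N), for 0.2 s.
At the end, for the whole second after the job is handed in: The tea ball rests inside the well (its centre less than 45 mm above the box's underside) and the cover is clicked shut: let go, it stays with its grip at x > 30 mm in the box's frame (an unclicked cover springs back open); both at rest (x of tea_ball_center in the frame of tea_box between 0.012 and 0.096 m and y of tea_ball_center in the frame of tea_box between -0.05 and 0.05 m and z of tea_ball_center in the frame of tea_box below 0.045 m and x of cover_grip in the frame of tea_box above 0.03 m and linear speed of tea_ball below 0.03 m/s and linear speed of cover below 0.01 m/s); the robot touches nothing.
It fails at once if the cover is rammed: more than 22 N between cover and box (contact force between tea_box and cover above 22 N).
It fails at once if another thing in the drawer is shifted by more than 20 mm (distance of any of jar_a, jar_b, tin, spoon, measure_cup, egg_timer from where it was at the start of the episode above 0.02 m).
It also fails if it takes over 51 s, if anything falls off the work surface, if the arm or the gripper's body presses on something with over 40 N, if the wrist force passes 120 N, or if a joint passes its speed limit or range.

## Working session

There is one attempt and no reset: what is moved stays moved. The work goes in short steps, Python scripts to look and compute and a tool call to move; the robot and the scene stay as the last step left them, time stands still between calls to the robot, and variables do not carry over. Pictures are saved under pics/ and viewed, at most 10 in all, crops included, and the job is handed in when it is done.

Besides the shell and the picture viewer there is one more tool, called in YAML: its name, and indented under it one key for each argument. apply_moves: Moves the arm, as the interface text tells. Its arguments: {"type":"object","properties":{"targets":{"type":"array"},"grip_force":{"type":"number"}},"required":["targets"]}

```bash
mkdir -p pics
cat > h.py <<'E'
import numpy as np, cv2
from plant import ctrl, eyes, models
from scipy.spatial.transform import Rotation as R
def att(c):
    a=np.array(c['attitude'],float)
    return a if a.shape==(3,3) else R.from_quat(a).as_matrix()
def pts(c):
    h,w=c['range_z'].shape
    u,v=np.meshgrid(np.arange(w),np.arange(h))
    K=np.array([[c['fx'],0,c['cx']],[0,c['fy'],c['cy']],[0,0,1]])
    p=cv2.undistortPoints(np.stack([u,v],-1).reshape(-1,1,2).astype(np.float64),K,np.array([c['k1'],0,0,0.])).reshape(h,w,2)
    z=c['range_z'][...,None]
    return np.concatenate([p*z,z],-1)@att(c).T+np.array(c['eye'])
E
python3 - <<'E'
from h import *
o=ctrl.get_obs();print(o['ee_pos'],o['orientation'],o['time'])
ims=[]
for n in('top','side'):
    c=eyes.read_camera(n);np.savez('pics/'+n,**{k:v for k,v in c.items()});ims.append(c['image'])
    cv2.imwrite(f'pics/{n}0.png',cv2.resize(c['image'][...,::-1],(800,600)))
    print(n,c['eye'],c['attitude'],c['fx'],c['k1'])
    for t in('tea_ball_center','cover_grip','tea_box','measure_cup','egg_timer','spoon','jar_a','tin'):
        print(t,[(np.round(d['point'],3).tolist(),round(d['confidence'],2)) for d in models.tip_of(t,n)])
E
```

```text
[ 0.22460924 -0.52853687  0.23038468] [ 9.79889910e-01  1.99536178e-01 -1.29467780e-04 -1.03016133e-03] 0.0
top [ 0.34532336 -0.08563631  1.24995751] [-0.69592377  0.7141991  -0.05433867  0.05154667] 404.2753805867689 -0.04265416244716904
tea_ball_center [([0.452, -0.567, 0.018], 0.5), ([0.59, -0.276, 0.033], 0.47), ([0.273, -0.209, 0.025], 0.43)]
cover_grip [([0.508, 0.088, 0.081], 0.56)]
tea_box [([0.507, 0.135, 0.01], 0.66)]
measure_cup [([0.465, -0.104, 0.007], 0.53), ([0.59, -0.274, 0.034], 0.47)]
egg_timer [([0.5, 0.391, 0.01], 0.57)]
spoon [([0.527, -0.387, 0.01], 0.66), ([0.508, 0.089, 0.081], 0.61)]
jar_a [([0.739, 0.247, 0.009], 0.76), ([0.591, -0.27, 0.017], 0.68), ([0.739, 0.022, 0.011], 0.53)]
tin [([0.739, -0.207, 0.008], 0.58)]
side [ 0.3031769  -1.09329246  1.33392757] [ 0.93938424 -0.09013947  0.02804501 -0.32961434] 471.6120705579337 0.04483492516808517
tea_ball_center [([0.454, -0.564, 0.02], 0.65), ([0.588, -0.277, 0.033], 0.58), ([0.268, -0.208, 0.022], 0.52), ([0.738, 0.02, 0.01], 0.28)]
cover_grip [([0.52, 0.082, 0.083], 0.56)]
tea_box [([0.512, 0.139, 0.006], 0.63)]
measure_cup [([0.464, -0.105, 0.008], 0.6)]
egg_timer [([0.502, 0.387, 0.007], 0.46), ([0.531, -0.387, 0.007], 0.26)]
spoon [([0.531, -0.39, 0.006], 0.78)]
jar_a [([0.74, 0.02, 0.011], 0.8), ([0.742, 0.247, 0.007], 0.53), ([0.589, -0.276, 0.019], 0.52)]
tin [([0.74, -0.207, 0.008], 0.89)]
```

View pics/top0.png

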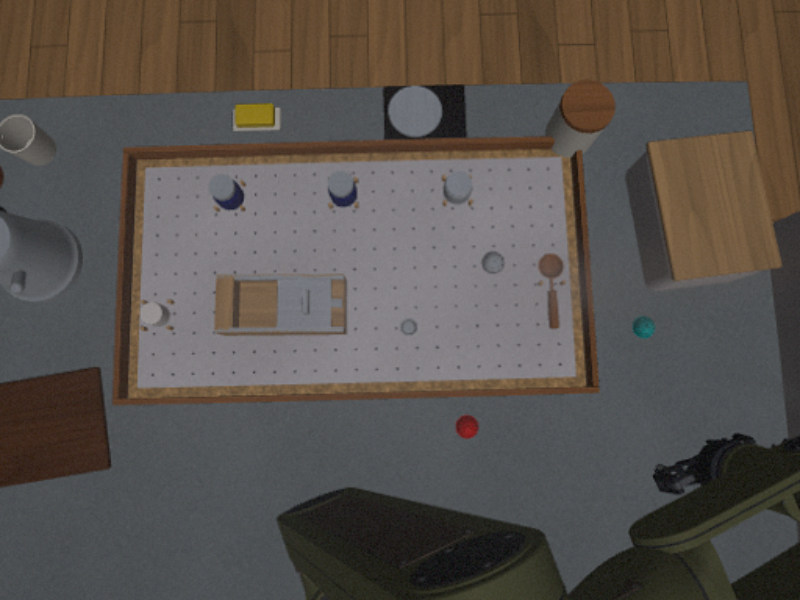

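View pics/side0.png

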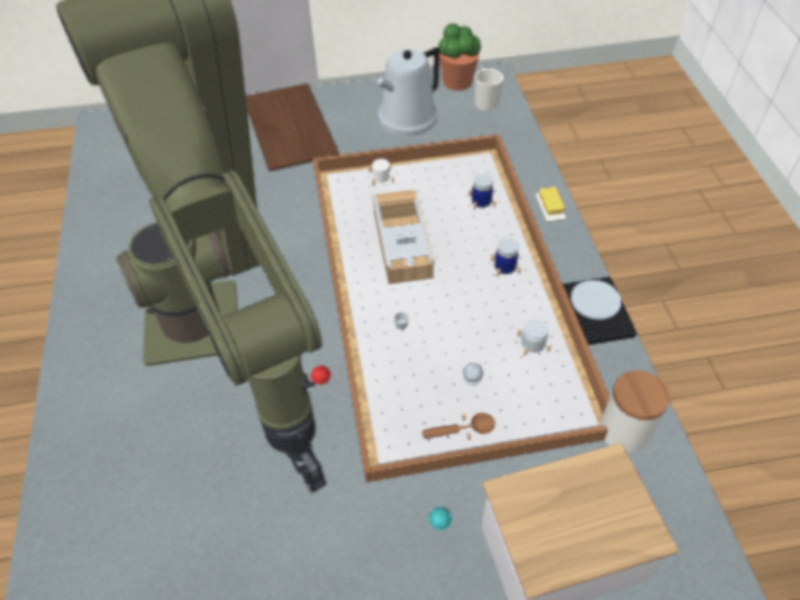

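The top view shows the tea ball at about (493,262) and the measuring cup at (409,327). The box spans (214–347, 274–334) with its well to the left (+y) and the grip at (305,301). The red and turquoise look-alikes are outside the drawer. Next I'll refine the poses from depth.

Run:
```python
from h import *
for n in('top','side'):
    c=dict(np.load(f'pics/{n}.npz'));P=pts(c)
    def sel(x0,x1,y0,y1,z0,z1):
        m=(P[...,0]>x0)&(P[...,0]<x1)&(P[...,1]>y0)&(P[...,1]<y1)&(P[...,2]>z0)&(P[...,2]<z1)&(c['range_z']>0);return P[m]
    print(n,'board',np.median(sel(.55,.65,-.2,0,-.02,.03)[:,2]))
    b=sel(.42,.6,-.02,.3,.055,.09)
    print('box',cv2.minAreaRect((b[:,:2]*1000).astype(np.float32)),np.percentile(b[:,2],[5,25,50,75,95]))
    g=sel(.45,.57,.05,.13,.082,.12); print('grip',len(g),g.mean(0),cv2.minAreaRect((g[:,:2]*1000).astype(np.float32)),np.percentile(g[:,2],[10,50,90]))
    q=sel(.55,.63,-.32,-.23,.02,.09)
    f=lambda x:np.linalg.norm(q-x,axis=1)-.021
    from scipy.optimize import least_squares
    r=least_squares(f,[.589,-.276,.035],loss='soft_l1',f_scale=.002);print('ball',len(q),r.x,np.abs(r.fun).mean(),q[:,2].max(), q.mean(0))
    m=sel(.43,.5,-.14,-.07,.02,.06);print('cup',len(m),m.mean(0),m[:,:2].min(0),m[:,:2].max(0),m[:,2].max())
```

```text
top board 0.009064940563439983
box ((512.59716796875, 139.11788940429688), (244.04312133789062, 111.20823669433594), 88.85640716552734) [0.06084479 0.06895193 0.07186106 0.07470546 0.07800604]
grip 62 [0.51082996 0.08639286 0.09137693] ((511.1272888183594, 86.45360565185547), (9.54248332977295, 43.913841247558594), 89.4593505859375) [0.08793008 0.09206229 0.0943942 ]
ball 160 [ 0.587877   -0.27381193  0.03220075] 0.0013772495230439108 0.06368468474618916 [ 0.58538387 -0.27201903  0.04491753]
cup 58 [ 0.46699297 -0.10462049  0.03398365] [ 0.4481493  -0.12102223] [ 0.48219487 -0.08763517] 0.04285407724859147
side board 0.007653808890352942
box ((511.82696533203125, 134.29867553710938), (251.71426391601562, 110.87763977050781), 88.89781951904297) [0.05789329 0.06556412 0.0696344  0.07315361 0.0785036 ]
grip 42 [0.50723766 0.08235846 0.08923869] ((490.7494201660156, 78.43806457519531), (84.66188049316406, 24.28021240234375), 19.6434268951416) [0.08547084 0.08893975 0.09318806]
ball 129 [ 0.58731173 -0.27528704  0.03071537] 0.001858187097404269 0.05791016427525242 [ 0.58505609 -0.281677    0.04246974]
cup 67 [ 0.46465741 -0.10545538  0.02931617] [ 0.4478575  -0.12375221] [ 0.4799494  -0.08644201] 0.04081495061780971
```

apply_moves:
  targets:
    - {"gripper": 0,"offset": [0.5,0,0],"spin": -0.35}
    - {"gripper": 0,"offset": [1,-0.2,0],"spin": -0.7}
    - {"gripper": 0,"offset": [1,-0.2,0],"spin": -1}
  grip_force: 40

```text
time: 1.27
ee_pos: [0.3114, -0.4689, 0.2313]
orientation: [0.898, 0.44, 0.001, -0.001]
wrist_force: [-0.5, -0.8, -0.8]
opening: 0.0855
grip_force: 0.0
```

apply_moves:
  targets:
    - {"gripper": 0,"offset": [0.5,0.15,0],"spin": -0.35}
    - {"gripper": 0,"offset": [1,0.3,0],"spin": -0.7}
    - {"gripper": 0,"offset": [1,0.3,0],"spin": -1}

```text
time: 1.65
ee_pos: [0.3974, -0.4096, 0.2314]
orientation: [0.761, 0.649, 0.001, 0.0]
wrist_force: [0.1, -0.3, 0.1]
opening: 0.0855
grip_force: 0.0
```

```bash
cat >> h.py <<'E'
def togo(x,y,z,yaw=None):
    o=ctrl.get_obs();r=R.from_quat(o['orientation']).as_matrix();d=r.T@(np.array([x,y,z])-o['ee_pos'])
    yw=np.degrees(np.arctan2(r[1,0],r[0,0]));print('t',round(o['time'],2),'pos',np.round(o['ee_pos'],4),'yaw',round(yw,2),'offset',np.round(d*10,3),'spin',None if yaw is None else round(-np.radians(yaw-yw)/.5,3),'F',np.round(o['wrist_force'],1),'open',round(o['opening'],4),'z',np.round(r[:,2],3))
E
python3 -c "
from h import *;togo(.588,-.275,.23,88.9)"
```

```text
t 1.65 pos [ 0.3974 -0.4096  0.2314] yaw 80.86 offset [1.632 1.667 0.017] spin -0.281 F [ 0.1 -0.3  0.1] open 0.0855 z [ 0.001  0.001 -1.   ]
```

apply_moves:
  targets:
    - {"gripper": 0,"offset": [0.4,0.4,0],"spin": -0.3}
    - {"gripper": 0,"offset": [0.8,0.8,0.2],"spin": -0.3}
    - {"gripper": 0,"offset": [1,1,0.5],"spin": -0.3}
    - {"gripper": 0,"offset": [1,1,0.5],"spin": -0.3}

```text
time: 2.15
ee_pos: [0.5101, -0.3275, 0.1787]
orientation: [0.713, 0.702, -0.0, -0.003]
wrist_force: [-0.1, -0.2, -0.7]
opening: 0.0854
grip_force: 0.0
```

```bash
python3 -c "
from h import *;togo(.588,-.275,.1,88.9)"
```

```text
t 2.15 pos [ 0.5101 -0.3275  0.1787] yaw 89.1 offset [0.535 0.774 0.785] spin 0.007 F [-0.1 -0.2 -0.7] open 0.0854 z [-0.004  0.003 -1.   ]
```

apply_moves:
  targets:
    - {"gripper": 0,"offset": [0.27,0.39,0.3],"spin": 0}
    - {"gripper": 0,"offset": [0.535,0.775,0.6],"spin": 0}
    - {"gripper": 0,"offset": [0.535,0.775,0.78],"spin": 0}
    - {"gripper": 0,"offset": [0.535,0.775,0.78],"spin": 0}
    - {"gripper": 0,"offset": [0.535,0.775,0.78],"spin": 0}

```text
time: 2.78
ee_pos: [0.588, -0.2796, 0.1045]
orientation: [0.714, 0.7, -0.0, 0.001]
wrist_force: [-0.1, -0.2, -0.2]
opening: 0.0852
grip_force: 0.0
```

Run:
```python
from h import *;togo(.588,-.275,.011,88.9)
for n in('top','side'):
    c=eyes.read_camera(n);np.savez('pics/'+n+'1',**c)
    print([(np.round(d['point'],4).tolist(),round(d['confidence'],2)) for d in models.tip_of('tea_ball_center',n)])
im=c['image'][200:300,240:380,::-1]
cv2.imwrite('pics/near1.png',cv2.resize(im,(700,500),interpolation=cv2.INTER_CUBIC))
```

```text
t 2.77 pos [ 0.588  -0.2796  0.1045] yaw 88.83 offset [ 0.047 -0.002  0.935] spin -0.003 F [-0.1 -0.2 -0.2] open 0.0852 z [ 0.001 -0.001 -1.   ]
[([0.4511, -0.5681, 0.0196], 0.66), ([0.5908, -0.2726, 0.034], 0.57)]
[([0.4539, -0.564, 0.0218], 0.65), ([0.5862, -0.2765, 0.0323], 0.63), ([0.2686, -0.2086, 0.0211], 0.57)]
```

View pics/near1.png

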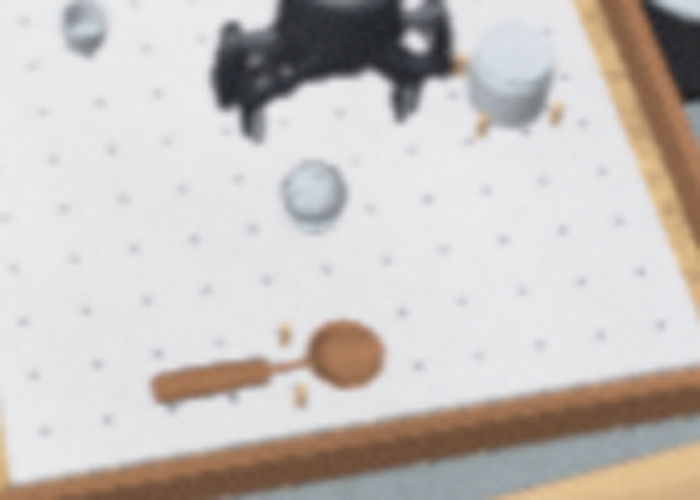

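The crop shows the open fingers (tips at about (255,130) and (400,110)) above and straddling the ball (313,192), with nothing in the way. I'll go down and grip.

apply_moves:
  targets:
    - {"gripper": 0,"offset": [0.04,0,0.4],"spin": 0}
    - {"gripper": 0,"offset": [0.04,0,0.7],"spin": 0}
    - {"gripper": 0,"offset": [0.04,0,0.87],"spin": 0}
    - {"gripper": 0,"offset": [0.04,0,0.92],"spin": 0}
    - {"gripper": 0,"offset": [0.04,0,0.92],"spin": 0}
    - {"gripper": 0.7,"offset": [0.04,0,0.92],"spin": 0}
    - {"gripper": 0.7,"offset": [0.04,0,0.92],"spin": 0}
    - {"gripper": 0.7,"offset": [0.04,0,0.92],"spin": 0}
    - {"gripper": 0.7,"offset": [0.04,0,0.92],"spin": 0}
    - {"gripper": 0.7,"offset": [0.04,0,0.92],"spin": 0}
    - {"gripper": 0.7,"offset": [0.04,0,0.92],"spin": 0}

```text
time: 4.35
ee_pos: [0.589, -0.2743, 0.0123]
orientation: [0.714, 0.7, 0.0, 0.001]
wrist_force: [-1.1, 0.8, 5.7]
opening: 0.0403
grip_force: 40.0
```

```bash
python3 -c "
from h import *;togo(.5135,.1865,.16,88.9)"
```

```text
t 4.35 pos [ 0.589  -0.2743  0.0123] yaw 88.91 offset [ 4.592 -0.84  -1.481] spin 0.001 F [-1.1  0.8  5.7] open 0.0403 z [ 0.001 -0.001 -1.   ]
```

apply_moves:
  targets:
    - {"gripper": 0.7,"offset": [0,0,-0.15],"spin": 0}
    - {"gripper": 0.7,"offset": [0,0,-0.5],"spin": 0}
    - {"gripper": 0.7,"offset": [0.2,0,-0.9],"spin": 0}
    - {"gripper": 0.7,"offset": [0.6,-0.2,-1],"spin": 0}
    - {"gripper": 0.7,"offset": [1,-0.3,-1],"spin": 0}

```text
time: 4.97
ee_pos: [0.5606, -0.1731, 0.1134]
orientation: [0.714, 0.7, 0.001, 0.001]
wrist_force: [0.8, -0.1, -0.3]
opening: 0.0403
grip_force: 40.5
```

apply_moves:
  targets:
    - {"gripper": 0.7,"offset": [0.5,-0.1,-0.2],"spin": 0}
    - {"gripper": 0.7,"offset": [1,-0.2,-0.5],"spin": 0}

```text
time: 5.22
ee_pos: [0.5411, -0.0717, 0.1616]
orientation: [0.714, 0.7, -0.0, -0.001]
wrist_force: [1.2, 0.7, -0.9]
opening: 0.0407
grip_force: 40.5
```

apply_moves:
  targets:
    - {"gripper": 0.7,"offset": [0.5,-0.1,0],"spin": 0}
    - {"gripper": 0.7,"offset": [1,-0.2,0],"spin": 0}

```text
time: 5.48
ee_pos: [0.5243, 0.0287, 0.1627]
orientation: [0.714, 0.7, 0.001, 0.001]
wrist_force: [0.5, 0.5, -0.6]
opening: 0.0405
grip_force: 40.6
```

apply_moves:
  targets:
    - {"gripper": 0.7,"offset": [0.5,-0.1,0],"spin": 0}
    - {"gripper": 0.7,"offset": [0.9,-0.1,0],"spin": 0}
    - {"gripper": 0.7,"offset": [1,-0.1,0],"spin": 0}

```text
time: 5.85
ee_pos: [0.516, 0.1296, 0.162]
orientation: [0.713, 0.701, 0.001, 0.0]
wrist_force: [0.2, -0.4, -0.2]
opening: 0.0404
grip_force: 40.5
```

```bash
python3 -c "
from h import *;togo(.5135,.1865,.16,88.9)"
```

```text
t 5.85 pos [0.516  0.1296 0.162 ] yaw 89.09 offset [ 0.568 -0.034  0.02 ] spin 0.007 F [ 0.2 -0.4 -0.2] open 0.0404 z [ 0.001  0.001 -1.   ]
```

apply_moves:
  targets:
    - {"gripper": 0.7,"offset": [0.4,0,0.1],"spin": 0}
    - {"gripper": 0.7,"offset": [0.57,-0.03,0.3],"spin": 0}
    - {"gripper": 0.7,"offset": [0.57,-0.03,0.4],"spin": 0}
    - {"gripper": 0.7,"offset": [0.57,-0.03,0.4],"spin": 0}

```text
time: 6.35
ee_pos: [0.5137, 0.1831, 0.1206]
orientation: [0.714, 0.7, -0.001, -0.0]
wrist_force: [0.4, 0.6, -0.8]
opening: 0.0404
grip_force: 40.5
```

Run:
```python
from h import *;togo(.5135,.1865,.020,88.9)
c=eyes.read_camera('side');np.savez('pics/side2',**c)
im=c['image'][100:200,200:340,::-1]
cv2.imwrite('pics/near2.png',cv2.resize(im,(700,500),interpolation=cv2.INTER_CUBIC))
```

```text
t 6.35 pos [0.5137 0.1831 0.1206] yaw 88.89 offset [ 0.035 -0.     1.006] spin -0.0 F [ 0.4  0.6 -0.8] open 0.0404 z [-0.002 -0.001 -1.   ]
```

View pics/near2.png

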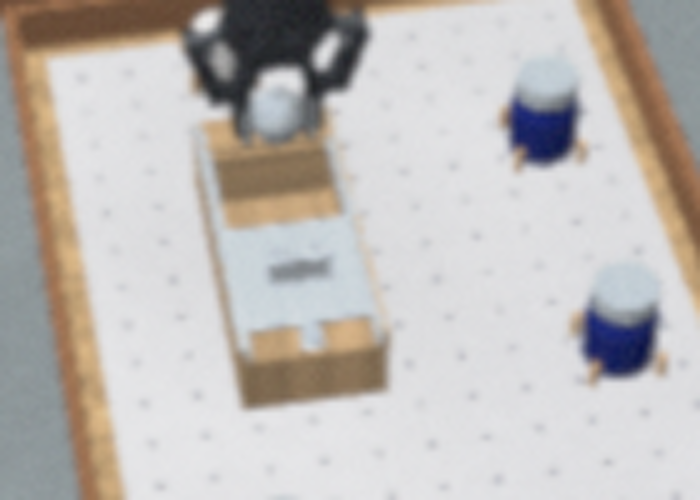

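The ball is held at about (278,110), in line with the well, which spans (215–345, 145–225). I'll lower it while watching the force.

apply_moves:
  targets:
    - {"gripper": 0.7,"offset": [0.03,0,0.3],"spin": 0}
    - {"gripper": 0.7,"offset": [0.03,0,0.6],"spin": 0}
    - {"gripper": 0.7,"offset": [0.03,0,0.8],"spin": 0}
    - {"gripper": 0.7,"offset": [0.03,0,0.85],"spin": 0}
    - {"gripper": 0.7,"offset": [0.03,0,0.85],"spin": 0}

```text
time: 7.02
ee_pos: [0.5151, 0.1869, 0.0369]
orientation: [0.714, 0.7, 0.0, 0.0]
wrist_force: [-1.2, 0.0, 0.6]
opening: 0.0405
grip_force: 40.5
```

apply_moves:
  targets:
    - {"gripper": 0.7,"offset": [0,0,0.06],"spin": 0}
    - {"gripper": 0.7,"offset": [0,0,0.12],"spin": 0}
    - {"gripper": 0.7,"offset": [0,0,0.12],"spin": 0}

```text
time: 7.4
ee_pos: [0.5165, 0.1876, 0.0298]
orientation: [0.714, 0.7, 0.003, 0.002]
wrist_force: [-10.5, -4.4, 35.9]
opening: 0.0403
grip_force: 60.4
```

Something on the gripper, probably the knuckles, touches the rails at this depth. I'll back up 8 mm, then open slightly and let the ball drop the last bit.

apply_moves:
  targets:
    - {"gripper": 0.7,"offset": [0,-0.02,-0.13],"spin": 0}
    - {"gripper": 0.7,"offset": [0,-0.02,-0.13],"spin": 0}
    - {"gripper": 0.7,"offset": [0,-0.02,-0.13],"spin": 0}

```text
time: 7.78
ee_pos: [0.5122, 0.1874, 0.0369]
orientation: [0.714, 0.7, -0.0, -0.0]
wrist_force: [0.4, -0.0, -0.4]
opening: 0.0404
grip_force: 42.9
```

apply_moves:
  targets:
    - {"gripper": 0.45,"offset": [0,0,0],"spin": 0}
    - {"gripper": 0.42,"offset": [0,0,0],"spin": 0}
    - {"gripper": 0.42,"offset": [0,0,0],"spin": 0}
    - {"gripper": 0.42,"offset": [0,0,0],"spin": 0}

```text
time: 8.28
ee_pos: [0.5123, 0.1874, 0.0371]
orientation: [0.714, 0.7, -0.0, -0.0]
wrist_force: [0.1, 0.1, -0.7]
opening: 0.0493
grip_force: 0.0
```

apply_moves:
  targets:
    - {"gripper": 0.42,"offset": [0,0,-0.3],"spin": 0}
    - {"gripper": 0.42,"offset": [0,0,-0.7],"spin": 0}
    - {"gripper": 0.42,"offset": [0,0,-1],"spin": 0}
    - {"gripper": 0.7,"offset": [-0.4,0,-1],"spin": 0}
    - {"gripper": 1,"offset": [-1,0,-1],"spin": 0}
    - {"gripper": 1,"offset": [-1,0,-1],"spin": 0}

```text
time: 9.02
ee_pos: [0.51, 0.0841, 0.1374]
orientation: [0.715, 0.699, -0.001, 0.0]
wrist_force: [-0.5, 0.9, -0.8]
opening: -0.0003
grip_force: 0.0
```

Run:
```python
from h import *;togo(.511,.045,.082,88.9)
c=eyes.read_camera('side');P=pts(c)
print([(np.round(d['point'],4).tolist(),round(d['confidence'],2)) for d in models.tip_of('tea_ball_center','side')])
print([(np.round(d['point'],4).tolist(),round(d['confidence'],2)) for d in models.tip_of('cover_grip','side')])
im=c['image'][100:200,200:340,::-1]
cv2.imwrite('pics/near3.png',cv2.resize(im,(700,500),interpolation=cv2.INTER_CUBIC))
```

```text
t 9.03 pos [0.51   0.0841 0.1374] yaw 88.65 offset [-0.39   0.02   0.555] spin -0.009 F [-0.5  0.9 -0.8] open -0.0003 z [-0.    -0.001 -1.   ]
[([0.2691, -0.2094, 0.0216], 0.58), ([0.4552, -0.5661, 0.0208], 0.53), ([0.5137, 0.1874, 0.0352], 0.49)]
[([0.5146, 0.0857, 0.0831], 0.66)]
```

View pics/near3.png

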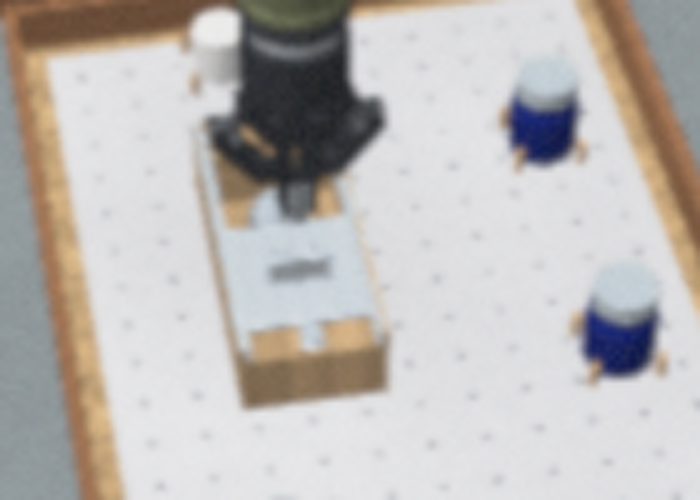

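The ball shows in the well at about (265,208), and the cover is still open with its grip at (300,268). Next, the closed fingers go behind the ridge.

apply_moves:
  targets:
    - {"gripper": 1,"offset": [-0.4,0.02,0],"spin": 0}
    - {"gripper": 1,"offset": [-0.4,0.02,0],"spin": 0}
    - {"gripper": 1,"offset": [-0.4,0.02,0.3],"spin": 0}
    - {"gripper": 1,"offset": [-0.4,0.02,0.5],"spin": 0}
    - {"gripper": 1,"offset": [-0.4,0.02,0.56],"spin": 0}
    - {"gripper": 1,"offset": [-0.4,0.02,0.56],"spin": 0}

```text
time: 9.93
ee_pos: [0.5117, 0.0485, 0.0812]
orientation: [0.713, 0.701, -0.0, -0.0]
wrist_force: [1.2, -0.2, -1.1]
opening: -0.0001
grip_force: 0.0
```

apply_moves:
  targets:
    - {"gripper": 1,"offset": [0.1,0,0],"spin": 0}
    - {"gripper": 1,"offset": [0.18,0,0],"spin": 0}
    - {"gripper": 1,"offset": [0.26,0,0],"spin": 0}
    - {"gripper": 1,"offset": [0.34,0,0],"spin": 0}
    - {"gripper": 1,"offset": [0.42,0,0],"spin": 0}
    - {"gripper": 1,"offset": [0.5,0,0],"spin": 0}
    - {"gripper": 1,"offset": [0.5,0,0],"spin": 0}

```text
time: 10.8
ee_pos: [0.5128, 0.0981, 0.0813]
orientation: [0.714, 0.701, 0.0, 0.0]
wrist_force: [-0.1, -2.7, 0.7]
opening: 0.0002
grip_force: 0.9
```

Run:
```python
from h import *;togo(.5125,.150,.082,88.9)
eyes.read_camera('top')
print([(np.round(d['point'],4).tolist(),round(d['confidence'],2)) for d in models.tip_of('cover_grip','top')])
eyes.read_camera('side')
print([(np.round(d['point'],4).tolist(),round(d['confidence'],2)) for d in models.tip_of('cover_grip','side')])
```

```text
t 10.8 pos [0.5128 0.0981 0.0813] yaw 88.95 offset [ 0.519 -0.013 -0.007] spin 0.002 F [-0.1 -2.7  0.7] open 0.0002 z [ 0.  0. -1.]
[([0.5077, 0.1173, 0.0801], 0.72), ([0.7401, 0.02, 0.0084], 0.34)]
[([0.514, 0.111, 0.0829], 0.58)]
```

apply_moves:
  targets:
    - {"gripper": 1,"offset": [0.1,0,0],"spin": 0}
    - {"gripper": 1,"offset": [0.2,0,0],"spin": 0}
    - {"gripper": 1,"offset": [0.3,0,0],"spin": 0}
    - {"gripper": 1,"offset": [0.38,0,0],"spin": 0}
    - {"gripper": 1,"offset": [0.42,0,0],"spin": 0}
    - {"gripper": 1,"offset": [0.42,0,0],"spin": 0}
    - {"gripper": 1,"offset": [0.42,0,0],"spin": 0}

```text
time: 11.88
ee_pos: [0.5134, 0.1394, 0.0813]
orientation: [0.714, 0.7, 0.0, -0.0]
wrist_force: [2.3, -3.1, 0.4]
opening: -0.0001
grip_force: 1.6
```

apply_moves:
  targets:
    - {"gripper": 1,"offset": [0.02,0,0],"spin": 0}
    - {"gripper": 1,"offset": [0.04,0,0],"spin": 0}
    - {"gripper": 1,"offset": [0.04,0,0],"spin": 0}

```text
time: 12.25
ee_pos: [0.5135, 0.1435, 0.0813]
orientation: [0.714, 0.7, -0.0, -0.0]
wrist_force: [2.4, -3.4, 0.2]
opening: -0.0
grip_force: 1.8
```

apply_moves:
  targets:
    - {"gripper": 1,"offset": [0.02,0,0],"spin": 0}
    - {"gripper": 1,"offset": [0.04,0,0],"spin": 0}
    - {"gripper": 1,"offset": [0.04,0,0],"spin": 0}

```text
time: 12.62
ee_pos: [0.5136, 0.1477, 0.0813]
orientation: [0.714, 0.7, 0.0, -0.0]
wrist_force: [1.5, -2.7, -0.5]
opening: -0.0001
grip_force: 1.7
```

apply_moves:
  targets:
    - {"gripper": 1,"offset": [0.01,0,0],"spin": 0}
    - {"gripper": 1,"offset": [0.02,0,0],"spin": 0}
    - {"gripper": 1,"offset": [0.02,0,0],"spin": 0}

```text
time: 13.0
ee_pos: [0.5136, 0.1495, 0.0813]
orientation: [0.714, 0.7, -0.0, -0.0]
wrist_force: [1.1, -3.6, -0.8]
opening: -0.0002
grip_force: 1.9
```

apply_moves:
  targets:
    - {"gripper": 1,"offset": [0.01,0,0],"spin": 0}
    - {"gripper": 1,"offset": [0.02,0,0],"spin": 0}
    - {"gripper": 1,"offset": [0.02,0,0],"spin": 0}

```text
time: 13.38
ee_pos: [0.5136, 0.1515, 0.0813]
orientation: [0.714, 0.7, -0.0, -0.0]
wrist_force: [1.1, -3.5, -0.0]
opening: 0.0
grip_force: 1.9
```

apply_moves:
  targets:
    - {"gripper": 1,"offset": [0.01,0,0],"spin": 0}
    - {"gripper": 1,"offset": [0.02,0,0],"spin": 0}
    - {"gripper": 1,"offset": [0.02,0,0],"spin": 0}

```text
time: 13.75
ee_pos: [0.5137, 0.1535, 0.0813]
orientation: [0.714, 0.7, 0.0, -0.0]
wrist_force: [1.4, -4.0, -0.7]
opening: -0.0
grip_force: 2.0
```

apply_moves:
  targets:
    - {"gripper": 1,"offset": [0.01,0,0],"spin": 0}
    - {"gripper": 1,"offset": [0.02,0,0],"spin": 0}
    - {"gripper": 1,"offset": [0.02,0,0],"spin": 0}

```text
time: 14.12
ee_pos: [0.5137, 0.1555, 0.0813]
orientation: [0.714, 0.7, 0.0, -0.0]
wrist_force: [1.8, -3.6, -1.6]
opening: 0.0002
grip_force: 2.0
```

apply_moves:
  targets:
    - {"gripper": 1,"offset": [0.01,0,0],"spin": 0}
    - {"gripper": 1,"offset": [0.02,0,0],"spin": 0}
    - {"gripper": 1,"offset": [0.02,0,0],"spin": 0}

```text
time: 14.5
ee_pos: [0.5137, 0.1575, 0.0813]
orientation: [0.714, 0.7, 0.0, -0.0]
wrist_force: [2.4, -4.4, -2.1]
opening: 0.0001
grip_force: 2.0
```

apply_moves:
  targets:
    - {"gripper": 1,"offset": [0.01,0,0],"spin": 0}
    - {"gripper": 1,"offset": [0.02,0,0],"spin": 0}
    - {"gripper": 1,"offset": [0.02,0,0],"spin": 0}

```text
time: 14.88
ee_pos: [0.5138, 0.1595, 0.0813]
orientation: [0.714, 0.7, 0.0, -0.0]
wrist_force: [1.0, -4.7, -2.3]
opening: -0.0003
grip_force: 2.0
```

apply_moves:
  targets:
    - {"gripper": 1,"offset": [0.01,0,0],"spin": 0}
    - {"gripper": 1,"offset": [0.015,0,0],"spin": 0}
    - {"gripper": 1,"offset": [0.015,0,0],"spin": 0}

```text
time: 15.25
ee_pos: [0.5138, 0.1609, 0.0813]
orientation: [0.714, 0.7, -0.0, -0.0]
wrist_force: [1.8, -4.3, -1.5]
opening: -0.0
grip_force: 2.1
```

apply_moves:
  targets:
    - {"gripper": 1,"offset": [0.01,0,0],"spin": 0}
    - {"gripper": 1,"offset": [0.015,0,0],"spin": 0}
    - {"gripper": 1,"offset": [0.015,0,0],"spin": 0}

```text
time: 15.62
ee_pos: [0.5138, 0.1625, 0.0813]
orientation: [0.714, 0.7, 0.0, -0.0]
wrist_force: [0.9, -3.0, -1.7]
opening: 0.0
grip_force: 2.2
```

apply_moves:
  targets:
    - {"gripper": 1,"offset": [0.01,0,0],"spin": 0}
    - {"gripper": 1,"offset": [0.015,0,0],"spin": 0}
    - {"gripper": 1,"offset": [0.015,0,0],"spin": 0}

```text
time: 16.0
ee_pos: [0.5139, 0.164, 0.0813]
orientation: [0.714, 0.7, 0.0, -0.0]
wrist_force: [1.5, -4.4, -0.5]
opening: -0.0002
grip_force: 2.2
```

apply_moves:
  targets:
    - {"gripper": 1,"offset": [0.01,0,0],"spin": 0}
    - {"gripper": 1,"offset": [0.015,0,0],"spin": 0}
    - {"gripper": 1,"offset": [0.015,0,0],"spin": 0}

```text
time: 16.38
ee_pos: [0.5139, 0.1648, 0.0813]
orientation: [0.714, 0.7, -0.0, 0.0]
wrist_force: [1.4, -7.6, -1.5]
opening: -0.0
grip_force: 3.4
```

The force is rising, so the tab is on the ledge. Smaller steps from here.

apply_moves:
  targets:
    - {"gripper": 1,"offset": [0.01,0,0],"spin": 0}
    - {"gripper": 1,"offset": [0.015,0,0],"spin": 0}
    - {"gripper": 1,"offset": [0.015,0,0],"spin": 0}

```text
time: 16.75
ee_pos: [0.5139, 0.1658, 0.0813]
orientation: [0.714, 0.701, -0.001, 0.001]
wrist_force: [1.5, -8.9, 0.0]
opening: -0.0001
grip_force: 4.1
```

apply_moves:
  targets:
    - {"gripper": 1,"offset": [0.01,0,0],"spin": 0}
    - {"gripper": 1,"offset": [0.015,0,0],"spin": 0}
    - {"gripper": 1,"offset": [0.015,0,0],"spin": 0}

```text
time: 17.12
ee_pos: [0.5139, 0.167, 0.0813]
orientation: [0.714, 0.701, -0.001, 0.001]
wrist_force: [1.8, -9.4, -0.0]
opening: 0.0004
grip_force: 4.6
```

apply_moves:
  targets:
    - {"gripper": 1,"offset": [0.01,0,0],"spin": 0}
    - {"gripper": 1,"offset": [0.01,0,0],"spin": 0}
    - {"gripper": 1,"offset": [0.01,0,0],"spin": 0}

```text
time: 17.5
ee_pos: [0.5139, 0.1678, 0.0813]
orientation: [0.714, 0.701, -0.001, 0.001]
wrist_force: [0.4, -9.7, -0.6]
opening: -0.0003
grip_force: 4.8
```

apply_moves:
  targets:
    - {"gripper": 1,"offset": [0.01,0,0],"spin": 0}
    - {"gripper": 1,"offset": [0.01,0,0],"spin": 0}
    - {"gripper": 1,"offset": [0.01,0,0],"spin": 0}

```text
time: 17.88
ee_pos: [0.5139, 0.1687, 0.0814]
orientation: [0.714, 0.701, -0.001, 0.001]
wrist_force: [1.5, -10.2, 0.4]
opening: 0.0003
grip_force: 5.1
```

apply_moves:
  targets:
    - {"gripper": 1,"offset": [0.01,0,0],"spin": 0}
    - {"gripper": 1,"offset": [0.01,0,0],"spin": 0}
    - {"gripper": 1,"offset": [0.01,0,0],"spin": 0}

```text
time: 18.25
ee_pos: [0.514, 0.1693, 0.0813]
orientation: [0.713, 0.701, -0.001, 0.001]
wrist_force: [1.4, -12.2, 0.3]
opening: -0.0002
grip_force: 5.6
```

apply_moves:
  targets:
    - {"gripper": 1,"offset": [0.01,0,0],"spin": 0}
    - {"gripper": 1,"offset": [0.01,0,0],"spin": 0}
    - {"gripper": 1,"offset": [0.01,0,0],"spin": 0}

```text
time: 18.62
ee_pos: [0.5139, 0.1701, 0.0813]
orientation: [0.713, 0.701, -0.002, 0.001]
wrist_force: [1.9, -11.4, 1.2]
opening: -0.0001
grip_force: 6.0
```

apply_moves:
  targets:
    - {"gripper": 1,"offset": [0.007,0,0],"spin": 0}
    - {"gripper": 1,"offset": [0.007,0,0],"spin": 0}
    - {"gripper": 1,"offset": [0.007,0,0],"spin": 0}

```text
time: 19.0
ee_pos: [0.514, 0.1717, 0.0813]
orientation: [0.714, 0.701, -0.001, 0.001]
wrist_force: [1.5, -9.6, -0.3]
opening: -0.0
grip_force: 4.4
```

apply_moves:
  targets:
    - {"gripper": 1,"offset": [0.003,0,0],"spin": 0}
    - {"gripper": 1,"offset": [0.003,0,0],"spin": 0}
    - {"gripper": 1,"offset": [0.003,0,0],"spin": 0}

```text
time: 19.38
ee_pos: [0.514, 0.1722, 0.0813]
orientation: [0.714, 0.701, -0.001, 0.001]
wrist_force: [0.9, -8.6, -0.4]
opening: 0.0002
grip_force: 4.3
```

apply_moves:
  targets:
    - {"gripper": 1,"offset": [0.004,0,0],"spin": 0}
    - {"gripper": 1,"offset": [0.004,0,0],"spin": 0}
    - {"gripper": 1,"offset": [0.004,0,0],"spin": 0}

```text
time: 19.75
ee_pos: [0.514, 0.1728, 0.0813]
orientation: [0.714, 0.701, -0.001, 0.001]
wrist_force: [1.1, -7.3, -0.1]
opening: 0.0
grip_force: 4.0
```

Past the peak, with the force falling. I'll back off slowly to see whether it holds.

apply_moves:
  targets:
    - {"gripper": 1,"offset": [-0.02,0,0],"spin": 0}
    - {"gripper": 1,"offset": [-0.05,0,0],"spin": 0}
    - {"gripper": 1,"offset": [-0.05,0,0],"spin": 0}
    - {"gripper": 1,"offset": [-0.05,0,0],"spin": 0}

```text
time: 20.25
ee_pos: [0.514, 0.1692, 0.0814]
orientation: [0.714, 0.7, 0.0, -0.0]
wrist_force: [-0.2, 0.0, 0.2]
opening: 0.0001
grip_force: 0.0
```

The force is zero after backing off about 4 mm, so the cover is holding. I'll retreat and check.

apply_moves:
  targets:
    - {"gripper": 1,"offset": [-0.15,0,0],"spin": 0}
    - {"gripper": 1,"offset": [-0.2,0,-0.2],"spin": 0}
    - {"gripper": 1,"offset": [-0.2,0,-0.6],"spin": 0}
    - {"gripper": 1,"offset": [-0.6,0,-1],"spin": 0}
    - {"gripper": 1,"offset": [-1,0,-1],"spin": 0}
    - {"gripper": 1,"offset": [-1,0,-1],"spin": 0}
    - {"gripper": 1,"offset": [-1,0,-1],"spin": 0}

```text
time: 21.12
ee_pos: [0.5117, 0.0686, 0.1811]
orientation: [0.714, 0.7, -0.0, -0.0]
wrist_force: [0.3, -0.2, -0.0]
opening: 0.0002
grip_force: 0.0
```

Run:
```python
from h import *
for n in('top','side'):
    c=eyes.read_camera(n)
    for t in('cover_grip','tea_box','tea_ball_center','measure_cup','egg_timer','jar_a','tin','spoon'): print(t,[(np.round(d['point'],3).tolist(),round(d['confidence'],2)) for d in models.tip_of(t,n)])
cv2.imwrite('pics/end.png',cv2.resize(c['image'][100:200,200:340,::-1],(700,500),interpolation=cv2.INTER_CUBIC))
```

```text
cover_grip [([0.512, 0.192, 0.08], 0.77)]
tea_box [([0.506, 0.134, 0.01], 0.9)]
tea_ball_center [([0.451, -0.568, 0.02], 0.68)]
measure_cup [([0.46, -0.106, 0.007], 0.65)]
egg_timer [([0.501, 0.394, 0.009], 0.55)]
jar_a [([0.739, 0.247, 0.013], 0.87), ([0.741, 0.022, 0.012], 0.66)]
tin [([0.74, -0.208, 0.007], 0.51), ([0.514, 0.187, 0.068], 0.45)]
spoon [([0.526, -0.383, 0.014], 0.7)]
cover_grip [([0.517, 0.186, 0.081], 0.86)]
tea_box [([0.514, 0.136, 0.005], 0.83)]
tea_ball_center [([0.454, -0.565, 0.023], 0.62), ([0.267, -0.208, 0.022], 0.43)]
measure_cup [([0.458, -0.107, 0.006], 0.51)]
egg_timer [([0.501, 0.389, 0.006], 0.68)]
jar_a [([0.739, 0.251, 0.008], 0.7), ([0.74, 0.019, 0.01], 0.56)]
tin [([0.738, -0.211, 0.01], 0.73)]
spoon [([0.53, -0.39, 0.008], 0.52)]
```

View pics/end.png

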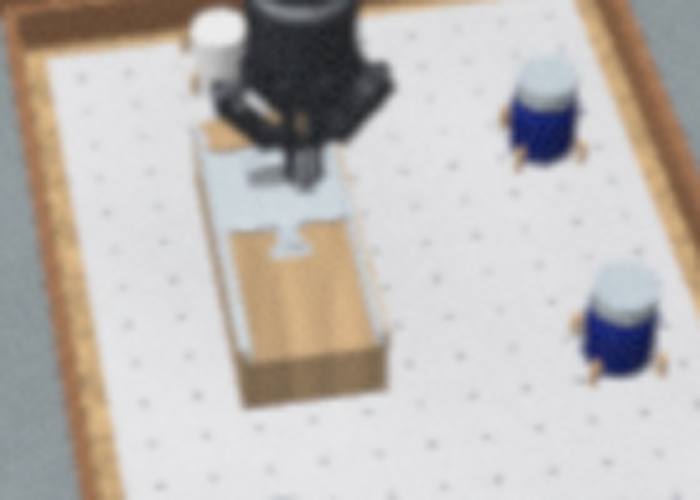

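The cover stays shut over the well, with its grip at about (270,178) and its tab at (288,245). The bystanders haven't moved and the arm is clear.

```bash
python3 -c "
from plant import ctrl;print(ctrl.hand_in())"
```

```text
the job is handed in; nothing more can be done
None
```

I put the tea ball in the well and slid the cover over it past the click; it stayed shut once let go, nothing else in the drawer was visibly shifted, and I handed the job in at about 21 s (no verdict was returned).

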